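# Clear the measuring cell and hold the probe in its bore

## Robot

A 6-joint arm with a two-finger parallel gripper is mounted at the origin on the work surface. World frame = base frame: x ahead of the robot, y to its left, z up, the work surface at z = 0. Lengths are in m, angles in rad, forces in N, time in s.
With the tool pointing down it reaches from about 0.225 to 0.875 m from the base axis. Payload 3.4 kg.
Tool frame: the origin (TCP) lies at the very end of the fingers, on their centre line; the grasp point (between the pads) lies 19 mm behind it (grasp_offset is the distance from the TCP to the grasp point, in m); y points along the fingers, z is the direction in which the jaws open and shut, and the axes are right-handed (so a half turn about y gives the same grasp; the last joint's range is limited). The gripper opens to 85 mm and grips with 20 to 120 N. Pads are 22 mm wide; open, the fingers measure 114 mm over their backs; the gripper's body (76 mm by 85 mm) begins 54 mm behind the grasp point. The pads swing forward as they close: fully open they stand 13 mm farther back than shut.
Start: joints at [1.051, 0.276, 1.505, -0, 1.361, -0.121], TCP at [0.223, 0.53, 0.231] pointing down, gripper open.
Joint ranges: [-2.89, 2.89], [-0.75, 2.08], [0.22, 2.7], [-1.18, 4.32], [0.11, 2.71], [-2.7, 2.7]. Speed limits (rad/s): [2.57, 2.57, 3.14, 3.14, 3.14, 3.14].

## Interface

Orientations are given as a unit quaternion [w, x, y, z].
In Python, from rig import get_state, get_image, sign_off, grasp_offset gives the robot as it stands.
- The arm moves only by the shell command python3 -m jog 'ROWS' [FORCE]. ROWS is JSON, one flat list of numbers, 7 for each row, row after row: the closure in counts, from 0 (fully open) to 255 (shut), then the shift along the tool's x, y, z in cm, then the turn, a rotation vector about the tool's x, y, z in units of 8 degrees (1.0 is 8 degrees). In form: [jaw, tx, ty, tz, rx, ry, rz, jaw, tx, ty, tz, rx, ry, rz, ...]. A call has 1 to 12 rows; each row is the pose to reach, as a shift and turn from the pose commanded when the call began, along the tool's axes at that moment; what a row does not reach only later rows make up. A row lasts 1/8 s, in which the tool goes at most 62.5 mm and 10.7 degrees, less where a joint would pass 70% of its speed; a pose out of reach is approached as far as the arm can. A call with a gripper value outside its range is refused whole. The fingers move at their own pace and stop on an object; FORCE is the grip in N (left out, the last holds). Time passes only in rows, so rows that repeat a pose let the fingers close. It gives the time, the measured TCP pose, the force and the opening at its end, in the units of the state.
- get_state(): the state, without advancing time (a new reading comes with each control period).
- get_image(name): name is "scene" or "top" or "wrist"; returns a dict with "color" (420x560x3 uint8, blue, green, red), "mtx" (3x3 intrinsics, pixels), "k1" (the pictures are not rectified: a ray, as slopes to the right and down, at radius r is drawn at 1 + k1 r^2 times it, then the intrinsics apply), "R" (3x3) and "t" (3): a world point X has camera coordinates R X + t; the wrist camera has in their place "tool_from_camera" (4x4, takes a point from camera to tool coordinates, whose origin is the TCP and whose axes are the tool frame's). Camera axes: x right, y down, z forward; pixel columns grow to the right and rows downward; lengths in m; the calibration is good to about 2 mm. A picture is of the moment at which its call begins: read the wrist's pose just before it. There is no depth.
- sign_off(): hands the job in, once; it reports no verdict.
The state is a dict: "clock": time; "qpos": joint angles; "qd": joint speeds; "effort": joint torques, N m; "position": TCP position; "ee_rot": TCP orientation; "contact_force": force on the tool from outside, world axes, zero at the start; "moment": the same for the moment, N m; "width": finger opening in m.
Only numpy, scipy, OpenCV 4.12 (cv2) and the standard library are available. Lean on these libraries where they do the work, as an engineer would, in place of code of your own. Each camera call takes 0.05 s, during which the arm holds its last target.

## Task

Porcelain chips lie on the steel top plate of the measuring cell: with the scraper block, wipe all three down into the catch tray at the plate's edge, not letting the hand or the probe touch them, and then put the scraper back down on the bench. Then take the probe out of its rack and lower it upright down the bore in the plate, without it touching the plate, the bore or the chips, until the dark ring on its stem is level with the plate. Finish still holding it there, hanging steady in the centre of the bore; leave the bottle, beaker and pot where they are.

Things in the scene. Friction and masses are not known exactly. Their poses are not given: they have to be found in the camera images.
- cell: measuring cell fixed to the bench: black housing with a flat steel top plate, together 170 mm (its x) x 140 mm (its y) x 60 mm high. Origin: centre of the underside of the housing, at bench height; z up. A grey open catch tray is joined to its -x side (towards the robot): 100 mm (x, from -85 to -185 mm) x 160 mm (y), 30 mm high, walls 4 mm, floor 5 mm thick. The plate's edge at x = -85 mm has no rim, so what is pushed over it drops into the tray
- bore (a point): centre of the mouth of the round guide bore, in the plane of the plate's top, 60 mm above the bench (30 mm from the cell's origin along its -x). The bore is vertical, 20 mm in diameter and 55 mm deep, closed below
- scraper: scraper block: white plastic sole 100 mm (its x) x 20 mm (y) x 22 mm high with a wooden grip 76 x 20 mm above it, 60 mm high in all, 120 g (varies). It stands on its sole on the bench; the same 20 mm thickness all the way up. Origin: centre of the sole's underside; z up
- chip0: white broken-porcelain chip lying flat on the steel plate, roughly 36 x 31 mm and 7 mm thick, 18 g, too big to fall into the bore. Origin: centre of its underside; z up as it starts
- chip1: white broken-porcelain chip lying flat on the steel plate, roughly 36 x 31 mm and 7 mm thick, 18 g, too big to fall into the bore. Origin: centre of its underside; z up as it starts
- chip2: white broken-porcelain chip lying flat on the steel plate, roughly 36 x 31 mm and 7 mm thick, 18 g, too big to fall into the bore. Origin: centre of its underside; z up as it starts
- rack: white rack fixed to the bench, 90 x 90 mm, 110 mm high: a top plate 12 mm thick on four thin corner posts, with one 14 mm hole in the middle in which the probe hangs. Origin: centre of its underside; z up
- probe: probe, 145 mm long, about 60 g (varies): a straight steel stem 8 mm in diameter and 100 mm long below a square grey grip 20 x 20 mm and 45 mm tall (100 to 145 mm above the tip), which rests on the rack's top plate. A dark ring round the stem is centred 40 mm above the tip. Origin: centre of the stem's lower end (the tip); z along the stem towards the grip, x and y square to the grip's faces
- probe_tip (a point): centre of the lower end of the probe's stem
- amber: brown glass bottle, 66 mm across, 130 mm tall. Not part of the job. Origin: centre of its underside
- beaker: open clear glass beaker, 66 mm across, 75 mm tall. Not part of the job. Origin: centre of its underside
- pot: small white screw-top pot, 48 mm across, 50 mm tall. Not part of the job. Origin: centre of its underside
Things that resemble listed ones, but are neither listed nor needed, are in the scene too. What is meant by the probe is not green, and is the smaller of those in its own colour.

How it is judged:
By the outcome, as a careful person would: the job done as asked, in the order asked, and still so for the second after the job is handed in, while the arm keeps its last pose, push and grip.
It also fails if it takes over 72 s, if anything falls off the work surface, if the arm or the gripper's body presses on something with over 40 N, if the wrist force passes 120 N, or if a joint passes its speed limit or range.

## Working session

There is one attempt and no reset: what is moved stays moved. The work goes in short steps, Python scripts to look and compute and a shell command to move; the robot and the scene stay as the last step left them, time stands still between calls to the robot, and variables do not carry over. Pictures are saved under pics/ and viewed, and the job is handed in when it is done.

```bash
ls; mkdir -p pics; python3 - <<'E'
from rig import *
import cv2
s=get_state(); print(s); print(grasp_offset)
for n in("scene","top","wrist"):
    d=get_image(n); cv2.imwrite(f"pics/{n}0.png",d["color"]); print(n,{k:v for k,v in d.items() if k!="color"})
E
```

```text
pics
{'clock': 0.0, 'qpos': array([ 1.05101286e+00,  2.76616133e-01,  1.50612624e+00,  2.96311105e-06,
        1.36071656e+00, -1.20991198e-01]), 'qd': array([-0.00080449, -0.00146948, -0.00020012,  0.00089677, -0.00055927,
        0.00199635]), 'effort': array([ 5.71847977e-04, -4.16756880e+01, -2.45796454e+01, -5.62754963e-05,
        1.08721107e-02,  8.58589093e-07]), 'position': array([0.22301034, 0.52941779, 0.23043041]), 'ee_rot': array([-0.69247015,  0.69372201, -0.14027085,  0.1398533 ]), 'contact_force': array([-0.32786633, -0.03306141, -0.13870353]), 'moment': array([-0.00425237,  0.00825325, -0.07139997]), 'width': 0.08536498388990653}
0.0187
scene {'mtx': array([[470.65356949,   0.        , 278.2348648 ],
       [  0.        , 470.65356949, 211.44008116],
       [  0.        ,   0.        ,   1.        ]]), 'k1': -0.026165053824622878, 'R': array([[-0.224292  ,  0.97445926, -0.01105644],
       [ 0.5586376 ,  0.11926914, -0.82079164],
       [-0.79850932, -0.19027354, -0.57112069]]), 't': array([ 0.10594474, -0.25564317,  1.54080122])}
top {'mtx': array([[460.95387791,   
[... 255 characters left out ...]
891915e-03, -1.63253219e-01],
       [ 1.63249204e-01, -1.17665820e-03, -9.86584164e-01]]), 't': array([0.04320357, 0.54811438, 1.28108842])}
wrist {'mtx': array([[364.96423205,   0.        , 274.9420123 ],
       [  0.        , 364.96423205, 210.2799322 ],
       [  0.        ,   0.        ,   1.        ]]), 'k1': -0.01940165353978369, 'tool_from_camera': array([[ 1.27831073e-03,  9.47738970e-01,  3.19044214e-01,
        -8.21055112e-02],
       [-5.78407041e-04, -3.19043721e-01,  9.47739822e-01,
        -1.43472063e-01],
       [ 9.99999016e-01, -1.39604340e-03,  1.40341883e-04,
        -6.94536046e-04],
       [ 0.00000000e+00,  0.00000000e+00,  0.00000000e+00,
         1.00000000e+00]])}
```

View pics/scene0.png

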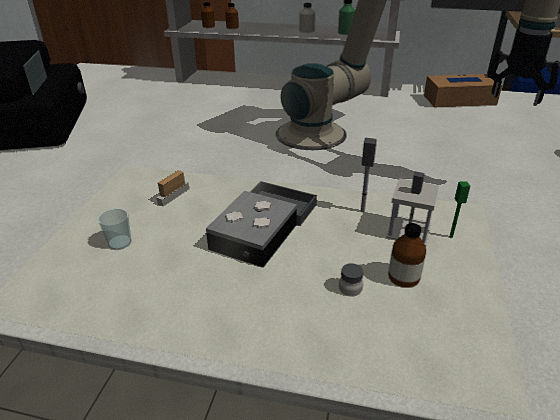

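View pics/top0.png

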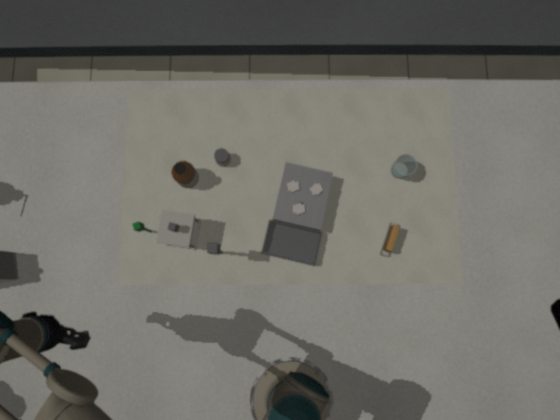

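View pics/wrist0.png

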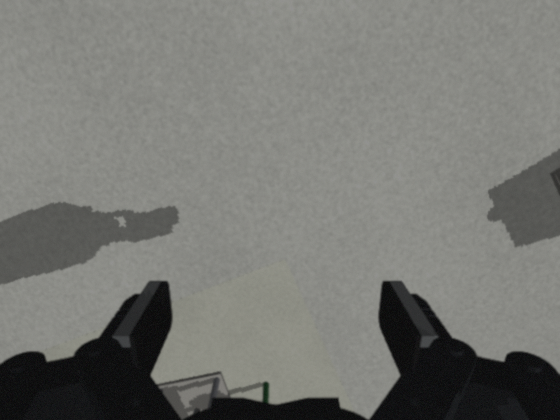

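The real probe candidates are: the grip in the rack (scene 418,182; top 173,227), a taller grey one standing free (scene 369,152; top 213,248), and a green one (scene 461,192; top 139,226). By the description it is the one in the rack. I'll check it in close crops.

```bash
cat > h.py <<'E'
import numpy as np, cv2
from rig import get_state,get_image
from scipy.spatial.transform import Rotation as Rot
def q2R(q): return Rot.from_quat([q[1],q[2],q[3],q[0]]).as_matrix()
def cam(d,s=None):
    if 'R' in d: R,t=np.array(d['R']),np.array(d['t'])
    else:
        T=np.array(d['tool_from_camera']); W=np.eye(4); W[:3,:3]=q2R(s['ee_rot']); W[:3,3]=s['position']
        M=np.linalg.inv(W@T); R,t=M[:3,:3],M[:3,3]
    return np.array(d['mtx']),float(d['k1']),R,t
def ray(c,uv):
    K,k1,R,t=c
    p=cv2.undistortPoints(np.array([[uv]],float),K,np.array([k1,0,0,0,0.]))[0,0]
    return -R.T@t, R.T@np.array([p[0],p[1],1.])
def atz(c,uv,z):
    o,v=ray(c,uv); return o+v*(z-o[2])/v[2]
def proj(c,X):
    K,k1,R,t=c
    return cv2.projectPoints(np.atleast_2d(np.array(X,float)),cv2.Rodrigues(R)[0],t,K,np.array([k1,0,0,0,0.]))[0][:,0]
def snap(name,tag):
    s=get_state(); d=get_image(name); cv2.imwrite(f'pics/{tag}.png',d['color'])
    import pickle; pickle.dump((s,d),open(f'pics/{tag}.pkl','wb')); return cam(d,s),d['color'],s
def load(tag):
    import pickle; s,d=pickle.load(open(f'pics/{tag}.pkl','rb')); return cam(d,s),d['color'],s
def crop(img,x0,y0,x1,y1,f,tag): cv2.imwrite(f'pics/{tag}.png',cv2.resize(img[y0:y1,x0:x1],None,fx=f,fy=f,interpolation=cv2.INTER_CUBIC))
E
python3 - <<'E'
from h import *
c,i,s=snap('top','t1'); crop(i,255,150,415,270,5,'t1c'); crop(i,125,130,245,270,4,'t1d')
c2,i2,s=snap('scene','s1'); crop(i2,340,120,490,300,3,'s1c')
for n,uv,z in [('scr',(392,237),.06),('cellfarR',(332,173),.06),('cellfarL',(285,164),.06),('cellnearR',(325,228),.06),('cellnearL',(273,221),.06),('rack',(178,229),.11),('grip',(173,227),.155),('big',(213,248),.15)]:
    print(n,atz(c,uv,z).round(3))
E
```

```text
scr [ 0.45  -0.285  0.06 ]
cellfarR [ 0.635 -0.121  0.06 ]
cellfarL [0.662 0.014 0.06 ]
cellnearR [ 0.476 -0.097  0.06 ]
cellnearL [0.497 0.05  0.06 ]
rack [0.47  0.307 0.11 ]
grip [0.47  0.311 0.155]
big [0.415 0.206 0.15 ]
```

View pics/t1c.png

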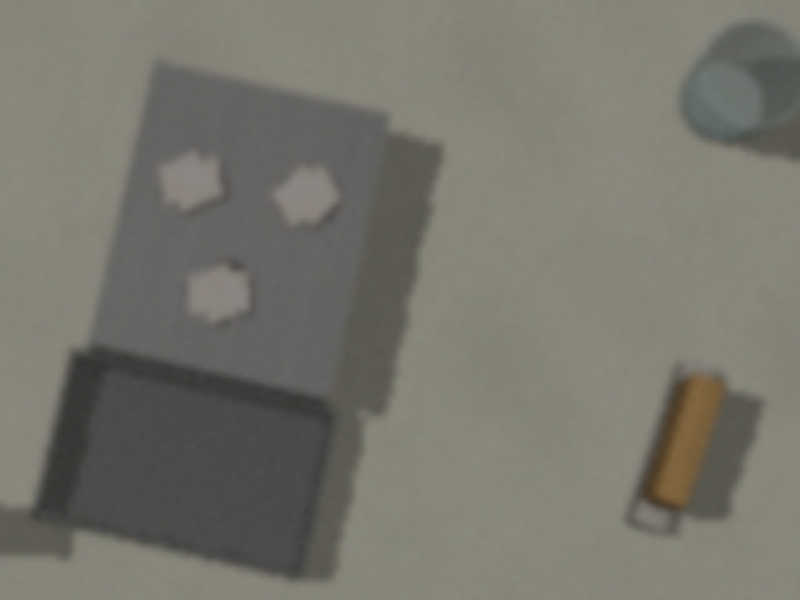

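View pics/t1d.png

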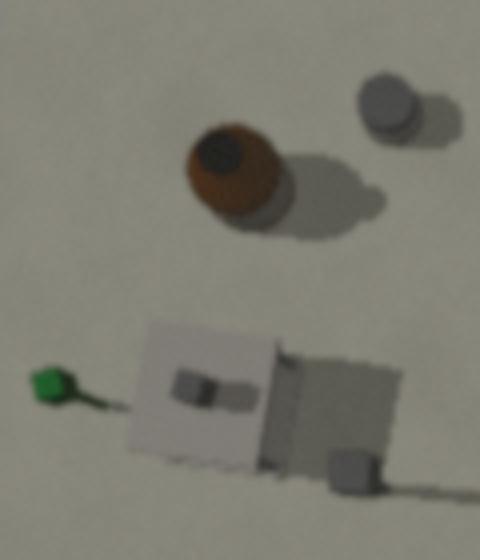

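View pics/s1c.png

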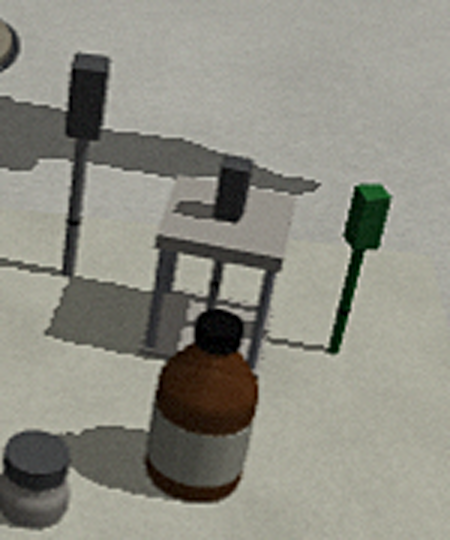

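The crops confirm the choice: the smaller grey grip sits in the rack, and the larger grey probe stands free with the green one beyond. Next I'll write a move calculator.

```bash
cat >> h.py <<'E'
def goal(pos,yawx,s=None):
    """TCP goal pos, tool y down, tool x heading yawx (deg). prints shift(cm), rotvec(8deg)"""
    s=s or get_state(); R0=q2R(s['ee_rot']); a=np.deg2rad(yawx)
    x=np.array([np.cos(a),np.sin(a),0]); y=np.array([0,0,-1.]); z=np.cross(x,y)
    R1=np.column_stack([x,y,z]); d=R0.T@(np.array(pos)-s['position'])*100
    r=Rot.from_matrix(R0.T@R1).as_rotvec(degrees=True)/8
    n=max(np.linalg.norm(d)/6.25,np.linalg.norm(r)*8/10.7)
    print('shift',d.round(2),'rot',r.round(2),'rows>=',round(n,1)); return d,r
def show(s=None):
    s=s or get_state(); R=q2R(s['ee_rot'])
    print('t',round(s['clock'],2),'p',np.round(s['position'],4),'heading x',np.rad2deg(np.arctan2(R[1,0],R[0,0])).round(2),'ydir',R[:,1].round(3),'w',round(s['width'],4),'F',np.round(s['contact_force'],1),'q',np.round(s['qpos'],2))
E
python3 - <<'E'
from h import *
show(); s=get_state(); print(q2R(s['ee_rot']).round(3))
for yaw in(-13,167): goal([.45,-.285,.2],yaw)
E
```

```text
t 0.25 p [0.2232 0.5297 0.2309] heading x -22.85 ydir [-0.    -0.001 -1.   ] w 0.0856 F [ 0.7 -0.7  0.3] q [ 1.05  0.28  1.51  0.    1.36 -0.12]
[[ 0.922 -0.     0.388]
 [-0.388 -0.001  0.922]
 [-0.    -1.    -0.001]]
shift [ 52.54   3.14 -66.26] rot [ 0.01 -1.23 -0.  ] rows>= 13.5
shift [ 52.54   3.14 -66.26] rot [0.000e+00 2.127e+01 1.000e-02] rows>= 15.9
```

```bash
python3 - <<'E'
from h import *
goal([.56,-.03,.27],-13)
E
```

```text
shift [ 52.77  -3.89 -38.5 ] rot [ 0.01 -1.23 -0.  ] rows>= 10.5
```

```bash
python3 -m jog '[0,5,-5,-4,0,0,0, 0,52.8,-3.9,-38.5,0,-1.2,0, 0,52.8,-3.9,-38.5,0,-1.2,0, 0,52.8,-3.9,-38.5,0,-1.2,0, 0,52.8,-3.9,-38.5,0,-1.2,0, 0,52.8,-3.9,-38.5,0,-1.2,0, 0,52.8,-3.9,-38.5,0,-1.2,0, 0,52.8,-3.9,-38.5,0,-1.2,0, 0,52.8,-3.9,-38.5,0,-1.2,0, 0,52.8,-3.9,-38.5,0,-1.2,0, 0,52.8,-3.9,-38.5,0,-1.2,0, 0,52.8,-3.9,-38.5,0,-1.2,0]' 80; python3 - <<'E'
from h import *
c,i,s=snap('wrist','w1'); show(s)
E
```

```text
clock: 1.75
position: [0.5617, -0.0328, 0.2695]
ee_rot: [-0.702, 0.702, -0.083, 0.083]
contact_force: [-0.5, 1.0, 0.8]
width: 0.0852
t 1.75 p [ 0.5617 -0.0328  0.2695] heading x -13.48 ydir [-0.    -0.001 -1.   ] w 0.0852 F [-0.5  1.   0.8] q [-0.18  0.24  1.46 -0.    1.44 -1.52]
```

View pics/w1.png

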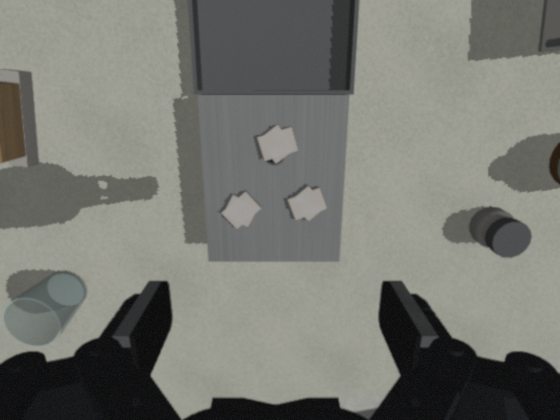

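The wrist view shows the plate corners at about (199,95), (350,95), (339,261) and (209,261). The chips are at (277,144), (240,210) and (307,203), and a bit of the bore shows beside the first chip at (272,161). The scraper is at the left edge.

```bash
python3 - <<'E'
from h import *
c,i,s=load('w1'); crop(i,185,75,365,275,4,'w1c'); crop(i,0,50,60,190,4,'w1s')
cs=[(199,95),(350,95),(339,261),(209,261)]
P=np.array([atz(c,u,.06) for u in cs]); print(P.round(4))
A=np.array([[-85,-70],[-85,70],[85,70],[85,-70]])/1000.
a0=A-A.mean(0); p0=P[:,:2]-P[:,:2].mean(0); H=a0.T@p0; th=np.arctan2(H[0,1]-H[1,0],H[0,0]+H[1,1]); print(np.rad2deg(th))
R=np.array([[np.cos(th),-np.sin(th)],[np.sin(th),np.cos(th)]]); cc=P[:,:2].mean(0); print('cell',cc, 'res',(A@R.T+cc-P[:,:2])*1e3)
print('bore',cc+R@[-.03,0])
for u in[(277,144),(240,210),(307,203)]: print('chip cell mm',((atz(c,u,.067)[:2]-cc)@R*1e3).round(1))
ct,it,_=load('t1')
for u in [(273+0,221),(325,228),(332,173),(286.5,163)]: print(((atz(ct,u,.06)[:2]-cc)@R*1e3).round(1))
E
```

```text
[[ 0.4713 -0.084   0.06  ]
 [ 0.504   0.0518  0.06  ]
 [ 0.6689  0.0112  0.06  ]
 [ 0.6363 -0.1242  0.06  ]]
-13.67690877562948
cell [ 0.57011254 -0.03630539] res [[-0.31070084 -0.24519221]
 [ 0.06112865  0.05297427]
 [ 0.35707324  0.40336081]
 [-0.10750105 -0.21114287]]
bore [ 0.54096321 -0.029212  ]
chip cell mm [-40.7   2.6]
chip cell mm [ 25.  -34.2]
chip cell mm [17.5 32.6]
[-91.5  66.2]
[-76.9 -81.1]
[ 83.1 -66.7]
[81.6 67.5]
```

View pics/w1c.png

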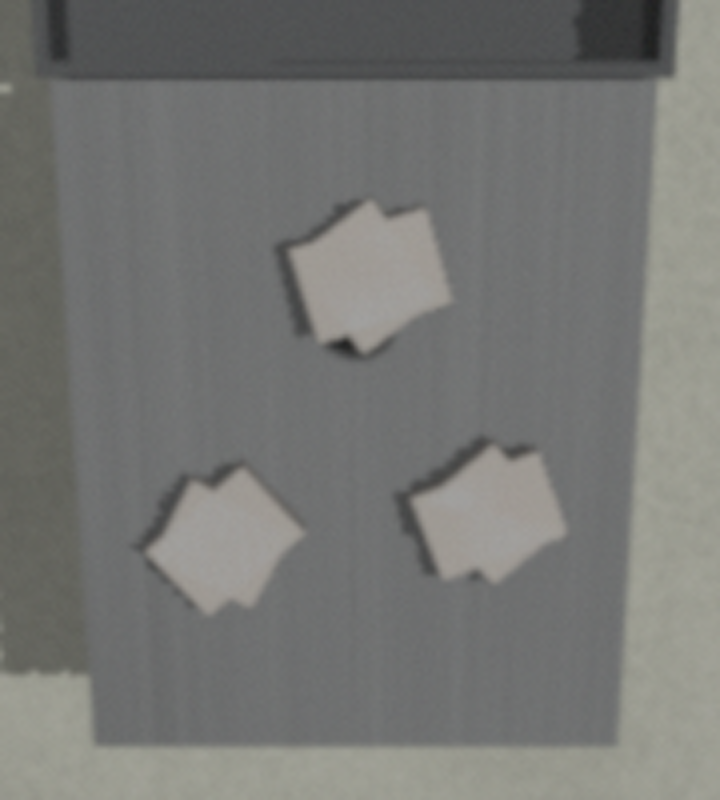

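View pics/w1s.png

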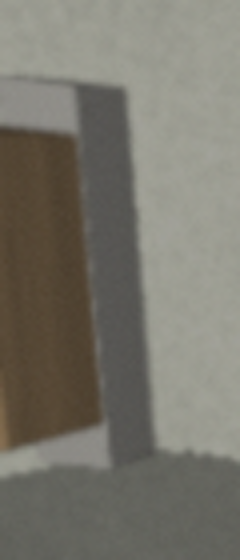

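```bash
python3 - <<'E'
from h import *
goal([.45,-.285,.19],-13.7)
E
```

```text
shift [ -4.86   7.96 -27.28] rot [-0.    0.04 -0.01] rows>= 4.6
```

```bash
python3 -m jog '[0,-4.9,8,-27.3,0,0,0, 0,-4.9,8,-27.3,0,0,0, 0,-4.9,8,-27.3,0,0,0, 0,-4.9,8,-27.3,0,0,0, 0,-4.9,8,-27.3,0,0,0, 0,-4.9,8,-27.3,0,0,0, 0,-4.9,8,-27.3,0,0,0]'; python3 - <<'E'
from h import *
c,i,s=snap('wrist','w2'); show(s); crop(i,190,80,370,260,4,'w2c')
E
```

```text
clock: 2.68
position: [0.4504, -0.2829, 0.1906]
ee_rot: [0.703, -0.702, 0.081, -0.081]
contact_force: [0.6, 0.7, -0.1]
width: 0.0851
t 2.67 p [ 0.4504 -0.2829  0.1906] heading x -13.2 ydir [ 0.001  0.001 -1.   ] w 0.0851 F [ 0.6  0.7 -0.1] q [-0.69  0.24  1.66  0.    1.24 -2.03]
```

View pics/w2.png

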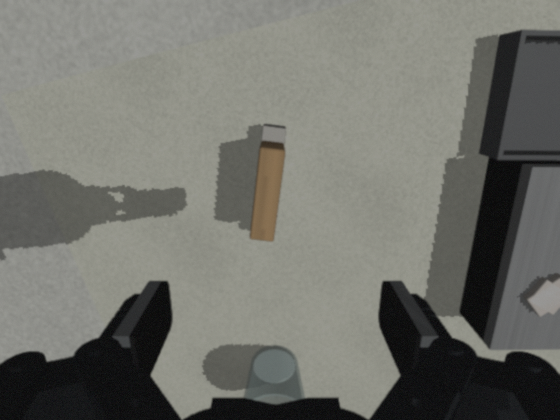

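View pics/w2c.png

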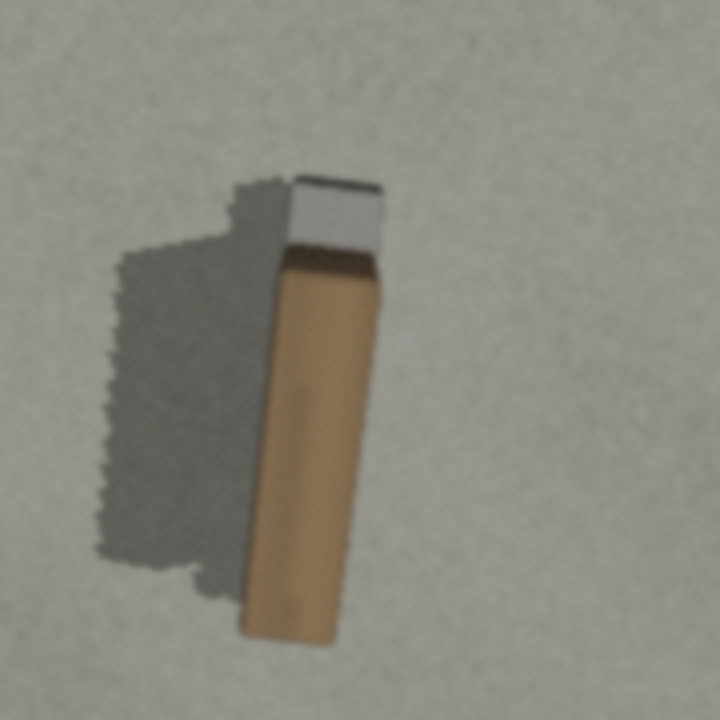

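The grip's top corners are at about (260.8,148), (284.5,149), (273.7,240.7) and (250.5,238.5).

```bash
python3 - <<'E'
from h import *
c,i,s=load('w2')
P=np.array([atz(c,u,.06) for u in [(260.8,148),(284.5,149),(273.7,240.7),(250.5,238.5)]])[:,:2]; print(P.round(4),np.linalg.norm(np.roll(P,-1,0)-P,axis=1).round(4))
m=P.mean(0); d=(P[2]+P[3]-P[0]-P[1]); h=np.rad2deg(np.arctan2(d[1],d[0])); print(m,h)
goal([m[0],m[1],.034],h)
E
```

```text
[[ 0.4097 -0.2847]
 [ 0.4146 -0.2676]
 [ 0.4854 -0.2927]
 [ 0.4792 -0.3106]] [0.0178 0.0752 0.019  0.0741]
[ 0.44721299 -0.28888423] -20.001006467299376
shift [-0.21 15.68 -0.68] rot [-0.01  0.86  0.01] rows>= 2.5
```

```bash
python3 -m jog '[0,-0.2,5,-0.7,0,0.86,0, 0,-0.2,10.5,-0.7,0,0.86,0, 0,-0.2,14,-0.7,0,0.86,0, 0,-0.2,16.5,-0.7,0,0.86,0, 0,-0.2,16.5,-0.7,0,0.86,0, 255,-0.2,16.5,-0.7,0,0.86,0, 255,-0.2,16.5,-0.7,0,0.86,0, 255,-0.2,16.5,-0.7,0,0.86,0, 255,-0.2,16.5,-0.7,0,0.86,0, 255,-0.2,16.5,-0.7,0,0.86,0, 255,-0.2,16.5,-0.7,0,0.86,0, 255,-0.2,16.5,-0.7,0,0.86,0]' 80; python3 - <<'E'
from h import *
show()
E
```

```text
clock: 4.22
position: [0.4469, -0.291, 0.026]
ee_rot: [-0.696, 0.696, -0.123, 0.124]
contact_force: [-0.2, 1.2, 6.0]
width: 0.0189
t 4.22 p [ 0.4469 -0.291   0.026 ] heading x -20.14 ydir [ 0.001 -0.    -1.   ] w 0.0189 F [-0.2  1.2  6. ] q [-0.71  0.41  1.88  0.    0.85 -1.93]
```

```bash
cat >> h.py <<'E'
CC=np.array([.57011,-.03631]); TH=np.deg2rad(-13.68); RC=np.array([[np.cos(TH),-np.sin(TH)],[np.sin(TH),np.cos(TH)]])
def cellpt(x,y): return CC+RC@(np.array([x,y])/1000)
def incell(p): return ((np.array(p)[:2]-CC)@RC*1e3).round(1)
E
python3 - <<'E'
from h import *
p=cellpt(66,-1); print(p); goal([*p,.15],-103.68)
E
```

```text
[ 0.6340012  -0.05289057]
shift [  9.38 -12.39  28.79] rot [-1.000e-02  1.044e+01  1.000e-02] rows>= 7.8
```

```bash
python3 -m jog '[255,0,-6,0,0,0,0, 255,0,-12.4,0,0,1,0, 255,9.4,-12.4,28.8,0,10.44,0, 255,9.4,-12.4,28.8,0,10.44,0, 255,9.4,-12.4,28.8,0,10.44,0, 255,9.4,-12.4,28.8,0,10.44,0, 255,9.4,-12.4,28.8,0,10.44,0, 255,9.4,-12.4,28.8,0,10.44,0, 255,9.4,-12.4,28.8,0,10.44,0, 255,9.4,-12.4,28.8,0,10.44,0, 255,9.4,-12.4,28.8,0,10.44,0, 255,9.4,-12.4,28.8,0,10.44,0]'; python3 - <<'E'
from h import *
c,i,s=snap('wrist','w3'); show(s);snap('scene','s3')
p=cellpt(66,-1);goal([*p,.0875],-103.68)
E
```

```text
clock: 5.72
position: [0.6336, -0.0528, 0.1489]
ee_rot: [0.437, -0.437, 0.556, -0.556]
contact_force: [-0.6, -0.2, -1.2]
width: 0.0192
t 5.72 p [ 0.6336 -0.0528  0.1489] heading x -103.61 ydir [-0.001  0.    -1.   ] w 0.0192 F [-0.6 -0.2 -1.2] q [-0.19  0.42  1.5   0.    1.23  0.04]
shift [-0.    6.16  0.02] rot [ 0.    0.01 -0.  ] rows>= 1.0
```

View pics/w3.png

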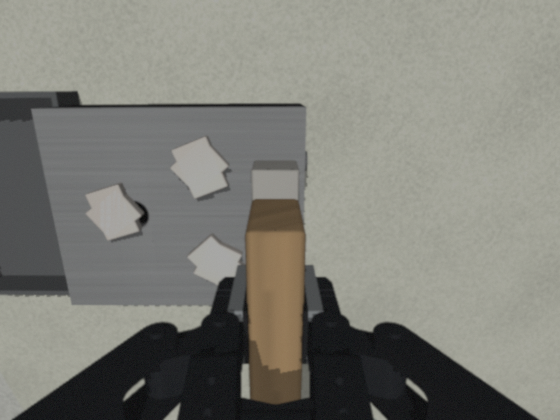

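View pics/s3.png

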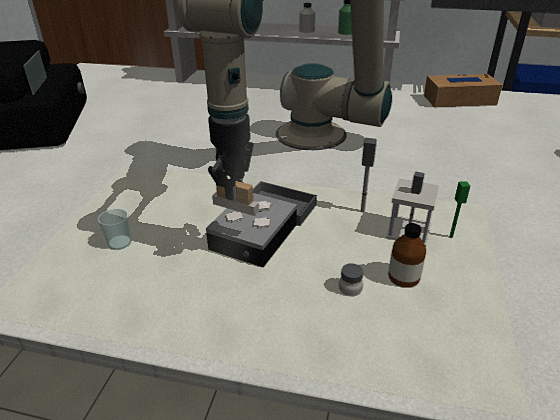

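The scraper is level in the hand. It will come down beyond all three chips at (200,167), (115,212) and (213,262). I'll check its offset in the hand.

```bash
python3 - <<'E'
from h import *
c,i,s=load('w3')
for u,z in [((275,200),.183),((253,162),.145),((298,162),.145),((303,110),.06),((228,165),.067),((242,262),.067),((140,213),.06)]: print(u,incell(atz(c,u,z)))
E
```

```text
(275, 200) [65.4 47. ]
(253, 162) [56.4 51.6]
(298, 162) [74.8 51.6]
(303, 110) [82.6 67.4]
(228, 165) [36.  34.5]
(242, 262) [ 42.8 -32.7]
(140, 213) [-25.7   0.4]
```

```bash
python3 -m jog '[255,0,4,0,0,0,0, 255,0,5.6,0,0,0,0, 255,0,6.1,0,0,0,0, 255,0,6.1,0,0,0,0]'; python3 - <<'E'
from h import *
c,i,s=snap('wrist','w4'); show(s); c,i,s=snap('scene','s4'); crop(i,190,160,330,270,5,'s4c')
E
```

```text
clock: 6.32
position: [0.6344, -0.0528, 0.0887]
ee_rot: [-0.437, 0.437, -0.556, 0.556]
contact_force: [0.3, 0.7, -0.7]
width: 0.0188
t 6.33 p [ 0.6344 -0.0528  0.0887] heading x -103.64 ydir [ 0.001 -0.    -1.   ] w 0.0188 F [ 0.3  0.7 -0.7] q [-0.19  0.47  1.57  0.    1.1   0.05]
```

View pics/w4.png

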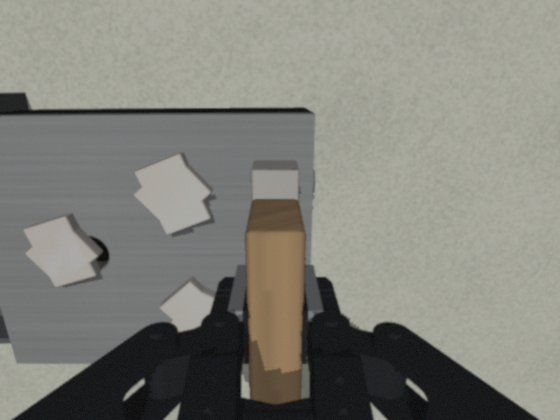

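View pics/s4c.png

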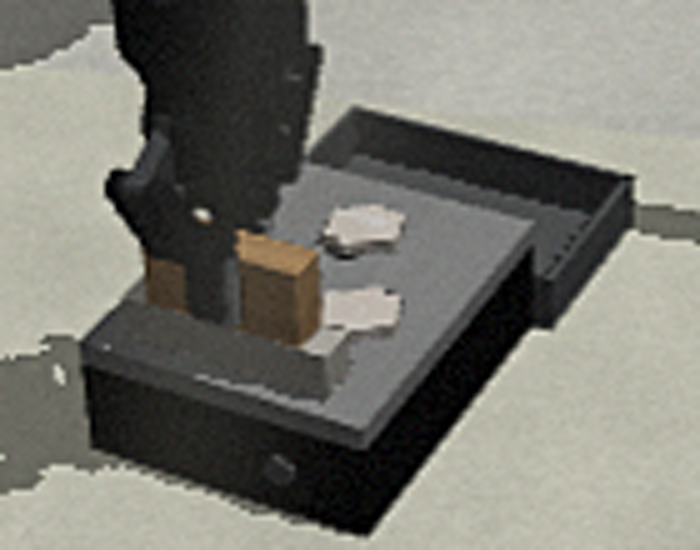

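The sole stands about 2.5 mm above the plate behind the chips, and nothing has been touched. I'll lower it 1.2 mm while sweeping.

```bash
python3 -m jog '[255,0,0.12,0,0,0,0, 255,0,0.12,-1.2,0,0,0, 255,0,0.12,-2.4,0,0,0, 255,0,0.12,-3.6,0,0,0, 255,0,0.12,-4.8,0,0,0, 255,0,0.12,-6,0,0,0, 255,0,0.12,-7.2,0,0,0, 255,0,0.12,-8.4,0,0,0]'; python3 - <<'E'
from h import *
c,i,s=snap('wrist','w5'); show(s); print(incell(s['position']));c,i,s=snap('scene','s5'); crop(i,190,160,330,270,5,'s5c')
E
```

```text
clock: 7.42
position: [0.5517, -0.0327, 0.0872]
ee_rot: [-0.437, 0.437, -0.556, 0.556]
contact_force: [0.7, -1.2, -0.9]
width: 0.0192
t 7.42 p [ 0.5517 -0.0327  0.0872] heading x -103.65 ydir [ 0.001  0.    -1.   ] w 0.0192 F [ 0.7 -1.2 -0.9] q [-0.19  0.36  1.77  0.    1.01  0.05]
[-18.7  -0.9]
```

View pics/w5.png

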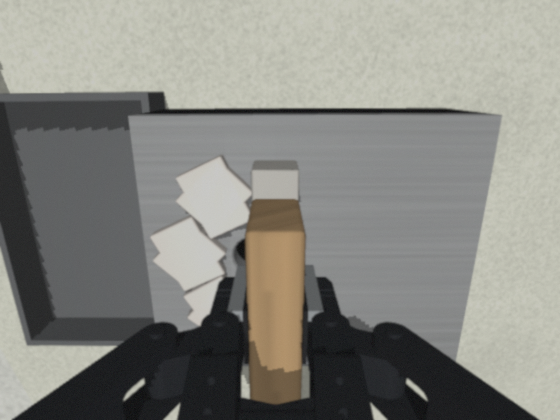

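View pics/s5c.png

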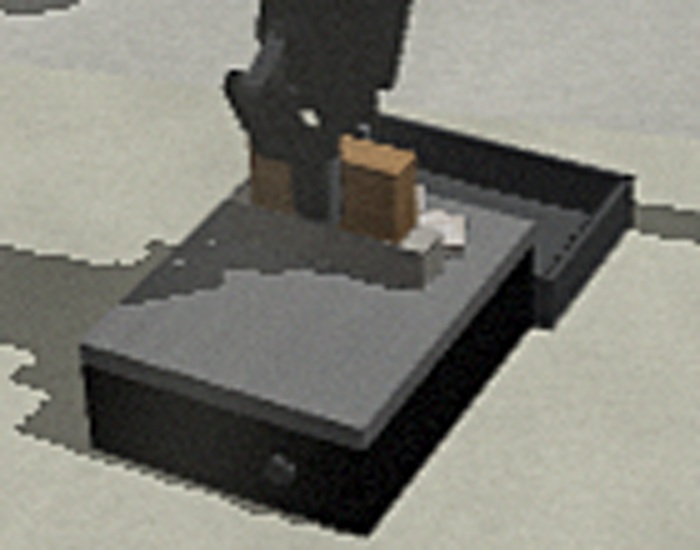

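All three chips are running ahead of the sole. I'll continue over the edge.

```bash
python3 -m jog '[255,0,0,-1.2,0,0,0, 255,0,0,-2.4,0,0,0, 255,0,0,-3.6,0,0,0, 255,0,0,-4.8,0,0,0, 255,0,0,-5.8,0,0,0, 255,0,0,-6.6,0,0,0, 255,0,0,-6.6,0,0,0, 255,0,0,-6.6,0,0,0]'; python3 - <<'E'
from h import *
c,i,s=snap('wrist','w6'); show(s); print(incell(s['position']));c,i,s=snap('scene','s6'); crop(i,190,160,330,270,5,'s6c')
E
```

```text
clock: 8.52
position: [0.4887, -0.0174, 0.0872]
ee_rot: [-0.437, 0.437, -0.556, 0.556]
contact_force: [0.3, -0.3, -1.0]
width: 0.0189
t 8.53 p [ 0.4887 -0.0174  0.0872] heading x -103.65 ydir [ 0.001 -0.    -1.   ] w 0.0189 F [ 0.3 -0.3 -1. ] q [-0.18  0.28  1.9   0.    0.96  0.06]
[-83.6  -0.9]
```

View pics/w6.png

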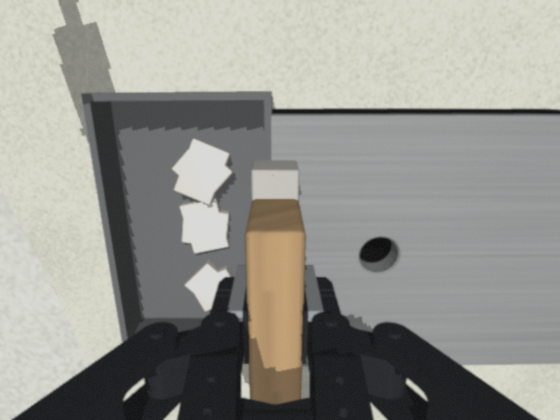

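View pics/s6c.png

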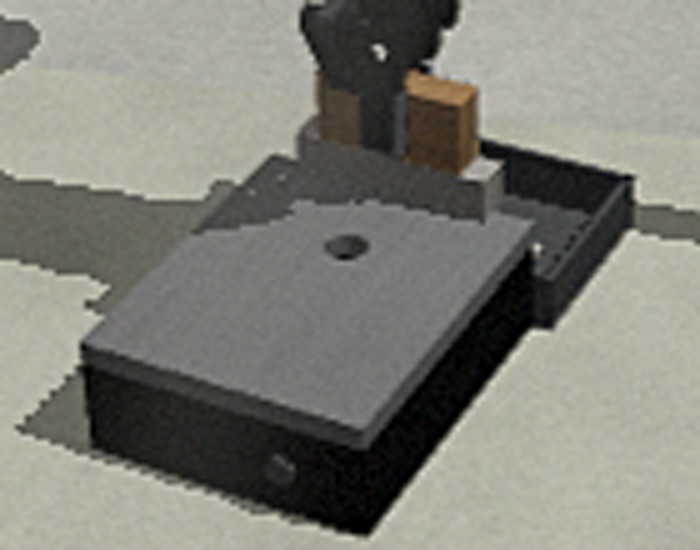

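All three chips lie flat in the tray, at (202,172), (205,227) and (210,285), and the plate and bore are clear. The scraper goes back on the bench next.

```bash
python3 - <<'E'
from h import *
goal([.45,-.27,.04],-103.65);goal([.45,-.27,.16],-103.65)
E
```

```text
shift [25.46  4.71  2.19] rot [-0. -0. -0.] rows>= 4.2
shift [25.45 -7.29  2.2 ] rot [-0. -0. -0.] rows>= 4.3
```

```bash
python3 -m jog '[255,0,-4,0,0,0,0, 255,5,-6,1,0,0,0, 255,10.5,-6,2.2,0,0,0, 255,16,-6,2.2,0,0,0, 255,21,-4,2.2,0,0,0, 255,25.5,0,2.2,0,0,0, 255,25.5,4,2.2,0,0,0, 255,25.5,5.5,2.2,0,0,0, 255,25.5,5.5,2.2,0,0,0]'; python3 - <<'E'
from h import *
show()
E
```

```text
clock: 9.75
position: [0.4492, -0.2697, 0.0314]
ee_rot: [0.437, -0.437, 0.557, -0.555]
contact_force: [0.2, -0.0, -0.4]
width: 0.019
t 9.75 p [ 0.4492 -0.2697  0.0314] heading x -103.62 ydir [-0.002  0.001 -1.   ] w 0.019 F [ 0.2 -0.  -0.4] q [-0.67  0.39  1.89  0.    0.86 -0.44]
```

```bash
python3 -m jog '[255,0,0.3,0,0,0,0, 255,0,0.5,0,0,0,0, 255,0,0.5,0,0,0,0]'
```

```text
clock: 10.12
position: [0.4498, -0.2703, 0.0278]
ee_rot: [-0.437, 0.437, -0.555, 0.556]
contact_force: [-1.1, 0.6, -1.3]
width: 0.0192
```

```bash
python3 -m jog '[255,0,0.1,0,0,0,0, 255,0,0.1,0,0,0,0]';  python3 -m jog '[255,0,0.05,0,0,0,0, 255,0,0.05,0,0,0,0]'
```

```text
clock: 10.38
position: [0.4494, -0.2703, 0.0262]
ee_rot: [-0.437, 0.437, -0.556, 0.556]
contact_force: [-0.2, 0.3, -1.0]
width: 0.0189
clock: 10.62
position: [0.4494, -0.2703, 0.026]
ee_rot: [-0.437, 0.437, -0.556, 0.556]
contact_force: [-0.2, 1.4, 4.4]
width: 0.019
```

Contact with the bench shows as +5 N. I'll release and rise.

```bash
python3 -m jog '[0,0,0,0,0,0,0, 0,0,0,0,0,0,0, 0,0,0,0,0,0,0, 0,0,0,0,0,0,0, 0,0,0,0,0,0,0, 0,0,-3,0,0,0,0, 0,0,-9,0,0,0,0, 0,0,-15,0,0,0,0, 0,0,-21,0,0,0,0]'; python3 - <<'E'
from h import *
show(); c,i,s=snap('wrist','w7')
for y in (-90,-13,-13.7): goal([.46,.308,.30],y)
E
```

```text
clock: 11.75
position: [0.4491, -0.2701, 0.2375]
ee_rot: [-0.437, 0.437, -0.556, 0.556]
contact_force: [0.4, -0.4, -0.6]
width: 0.0857
t 11.75 p [ 0.4491 -0.2701  0.2375] heading x -103.65 ydir [ 0. -0. -1.] w 0.0857 F [ 0.4 -0.4 -0.6] q [-0.67  0.2   1.6   0.    1.35 -0.44]
shift [-56.58  -5.95 -12.91] rot [-0.1  -1.71  0.06] rows>= 9.3
shift [-56.58  -5.95 -12.91] rot [ -0.04 -11.33   0.12] rows>= 9.3
shift [-56.58  -5.95 -12.91] rot [ -0.04 -11.24   0.12] rows>= 9.3
```

View pics/w7.png

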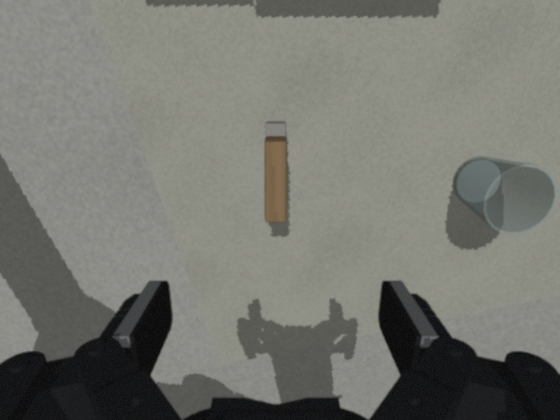

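The scraper stands upright on the bench at (276,180). Next I move to look over the rack.

```bash
python3 -m jog '[0,-5,-5.9,-2,0,0,0, 0,-56.6,-5.9,-12.9,0,-1.2,0, 0,-56.6,-5.9,-12.9,0,-1.2,0, 0,-56.6,-5.9,-12.9,0,-1.2,0, 0,-56.6,-5.9,-12.9,0,-1.2,0, 0,-56.6,-5.9,-12.9,0,-1.2,0, 0,-56.6,-5.9,-12.9,0,-1.2,0, 0,-56.6,-5.9,-12.9,0,-1.2,0, 0,-56.6,-5.9,-12.9,0,-1.2,0, 0,-56.6,-5.9,-12.9,0,-1.2,0, 0,-56.6,-5.9,-12.9,0,-1.2,0, 0,-56.6,-5.9,-12.9,0,-1.2,0]'; python3 - <<'E'
from h import *
c,i,s=snap('wrist','w8'); show(s); crop(i,200,100,350,250,4,'w8c')
E
```

```text
clock: 13.3
position: [0.4573, 0.3095, 0.2941]
ee_rot: [-0.482, 0.483, -0.517, 0.517]
contact_force: [-0.9, -0.1, -0.5]
width: 0.0855
t 13.3 p [0.4573 0.3095 0.2941] heading x -94.04 ydir [-0.001 -0.001 -1.   ] w 0.0855 F [-0.9 -0.1 -0.5] q [ 0.47  0.21  1.44 -0.    1.49  0.54]
```

View pics/w8.png

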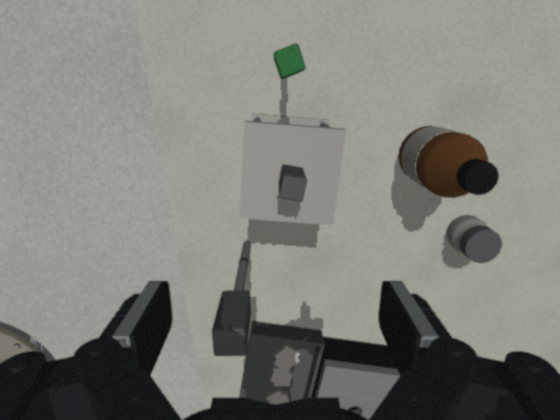

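View pics/w8c.png

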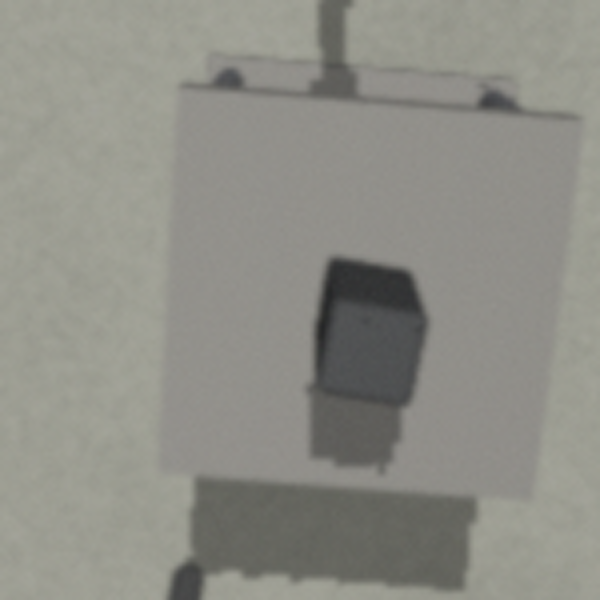

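The probe's grip top has crop corners (334,300), (427,320), (407,406) and (322,386). The rack plate corners are (182,87), (580,118), (532,498) and (160,472).

```bash
python3 - <<'E'
from h import *
c,i,s=load('w8')
def f(cs,z):
    P=np.array([atz(c,(u/4+200,v/4+100),z) for u,v in cs])[:,:2]; e=np.roll(P,-1,0)-P
    print(P.mean(0).round(4),np.linalg.norm(e,axis=1).round(4),np.rad2deg(np.arctan2(e[:,1],e[:,0])).round(1)); return P.mean(0)
m=f([(334,300),(427,320),(407,406),(322,386)],.155); r=f([(182,87),(580,118),(532,498),(160,472)],.11)
f([(330,258),(410,272),(427,320),(407,406)],.11)
print(atz(c,(232,338),.19), atz(c,(290,61),.17))
for h in(-100,-104): goal([*m,.122],h)
E
```

```text
[0.4718 0.3133] [0.019  0.0182 0.0178 0.0179] [ -16.5 -105.4  162.1   78.5]
[0.4719 0.3133] [0.0879 0.0899 0.0893 0.09  ] [ -8.4 -98.  171.6  81.1]
[0.4787 0.3098] [0.0185 0.012  0.0211 0.0397] [ -14.1  -73.7 -105.4  113.4]
[0.41411154 0.20071859 0.19      ] [0.47428308 0.40728757 0.17      ]
shift [-0.54 17.24  1.42] rot [0.   0.74 0.01] rows>= 2.8
shift [-0.54 17.24  1.42] rot [0.   1.24 0.01] rows>= 2.8
```

```bash
python3 -m jog '[0,-0.54,4,1.42,0,0.7,0, 0,-0.54,9,1.42,0,1.41,0, 0,-0.54,13.5,1.42,0,1.41,0, 0,-0.54,16.5,1.42,0,1.41,0, 0,-0.54,17.4,1.42,0,1.41,0, 0,-0.54,17.4,1.42,0,1.41,0, 0,-0.54,17.4,1.42,0,1.41,0]' 60; python3 - <<'E'
from h import *
c,i,s=snap('wrist','w9'); show(s); goal([.4719,.3133,.12],-105.3)
E
```

```text
clock: 14.22
position: [0.4733, 0.3147, 0.1223]
ee_rot: [-0.43, 0.428, -0.562, 0.563]
contact_force: [0.5, 0.9, -0.7]
width: 0.0853
t 14.22 p [0.4733 0.3147 0.1223] heading x -105.36 ydir [ 0.003  0.001 -1.   ] w 0.0853 F [ 0.5  0.9 -0.7] q [0.46 0.35 1.69 0.   1.1  0.73]
shift [ 0.19  0.23 -0.09] rot [-0.02 -0.01 -0.02] rows>= 0.0
```

View pics/w9.png

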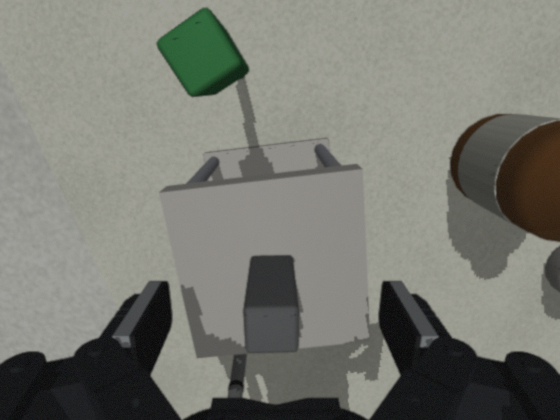

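```bash
python3 - <<'E'
from h import *
c,i,s=load('w9'); crop(i,220,230,330,370,5,'w9c')
P=np.array([atz(c,u,.155) for u in [(244.5,307.5),(298.5,308),(297.5,352),(247.5,352)]]); print(P.round(4),P.mean(0))
goal([*P.mean(0)[:2],.12],-105.3)
E
```

```text
[[0.4648 0.3254 0.155 ]
 [0.483  0.3201 0.155 ]
 [0.478  0.3019 0.155 ]
 [0.4603 0.3068 0.155 ]] [0.47152424 0.31351946 0.155     ]
shift [ 0.17  0.23 -0.13] rot [-0.02 -0.01 -0.02] rows>= 0.1
```

View pics/w9c.png

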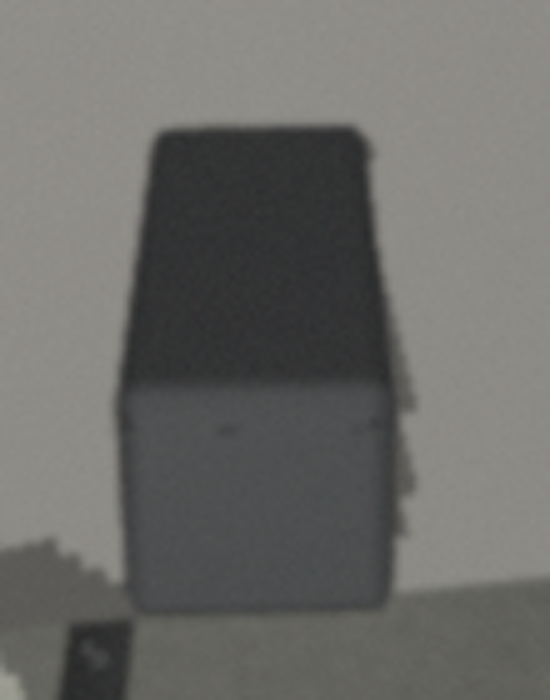

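The grip is square to the jaws. I'll correct by 1–2 mm and close.

```bash
python3 -m jog '[0,0.17,0.2,-0.12,0,0,0, 0,0.17,0.2,-0.12,0,0,0, 255,0.17,0.2,-0.12,0,0,0, 255,0.17,0.2,-0.12,0,0,0, 255,0.17,0.2,-0.12,0,0,0, 255,0.17,0.2,-0.12,0,0,0, 255,0.17,0.2,-0.12,0,0,0, 255,0.17,0.2,-0.12,0,0,0, 255,0.17,0.2,-0.12,0,0,0]' 70; python3 - <<'E'
from h import *
show()
E
```

```text
clock: 15.4
position: [0.4707, 0.3133, 0.1187]
ee_rot: [-0.429, 0.429, -0.562, 0.562]
contact_force: [-0.2, 0.8, 0.7]
width: 0.0194
t 15.4 p [0.4707 0.3133 0.1187] heading x -105.33 ydir [ 0.  0. -1.] w 0.0194 F [-0.2  0.8  0.7] q [0.46 0.35 1.7  0.   1.1  0.73]
```

```bash
python3 -m jog '[255,0,-1.5,0,0,0,0, 255,0,-4,0,0,0,0, 255,0,-7,0,0,0,0, 255,0,-10,0,0,0,0, 255,0,-13,0,0,0,0, 255,0,-15,0,0,0,0, 255,0,-15,0,0,0,0]'; python3 - <<'E'
from h import *
c,i,s=snap('wrist','w10'); show(s);c,i,s=snap('scene','s10'); crop(i,330,40,480,200,4,'s10c')
goal([.541,-.0292,.235],-105.3)
E
```

```text
clock: 16.27
position: [0.4713, 0.3137, 0.2711]
ee_rot: [-0.431, 0.427, -0.562, 0.563]
contact_force: [-0.1, 0.2, -0.9]
width: 0.0189
t 16.27 p [0.4713 0.3137 0.2711] heading x -105.32 ydir [ 0.004  0.002 -1.   ] w 0.0189 F [-0.1  0.2 -0.9] q [0.46 0.24 1.46 0.   1.44 0.73]
shift [31.13  3.34 15.88] rot [ 0. -0.  0.] rows>= 5.6
```

View pics/w10.png

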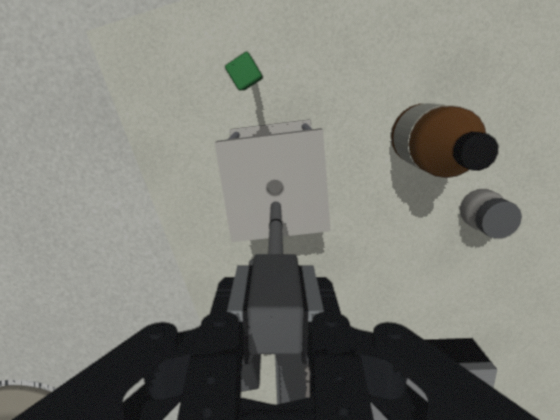

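View pics/s10c.png

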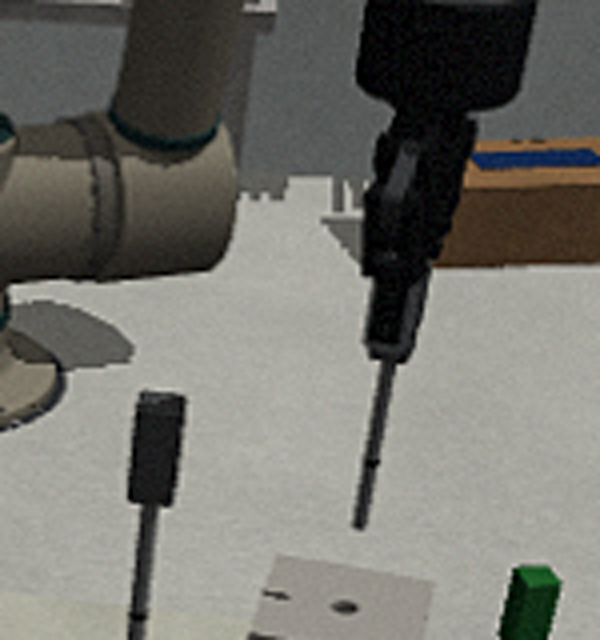

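The probe is free of the rack, with its tip at wrist (276,206) and ring at (277,220). Next I go over the bore.

```bash
python3 - <<'E'
from h import *
c,i,s=load('w10'); crop(i,235,180,315,270,8,'w10c')
W=q2R(s['ee_rot'])
for v in [.1087,.0687,.0087]:
    print(v,proj(c,s['position']+W@np.array([0,v,0])).round(1))
print(proj(c,s['position']+W@np.array([-.004,.1087,0])).round(1))
E
python3 -m jog '[255,8,0,2,0,0,0, 255,31.1,2.6,15.9,0,0,0, 255,31.1,2.6,15.9,0,0,0, 255,31.1,2.6,15.9,0,0,0, 255,31.1,2.6,15.9,0,0,0, 255,31.1,2.6,15.9,0,0,0, 255,31.1,2.6,15.9,0,0,0, 255,31.1,2.6,15.9,0,0,0, 255,31.1,2.6,15.9,0,0,0, 255,31.1,2.6,15.9,0,0,0]'
python3 - <<'E'
from h import *
c,i,s=snap('wrist','w11'); show(s);crop(i,220,130,330,270,5,'w11c'); c,i,s=snap('scene','s11'); crop(i,190,100,330,250,5,'s11c');goal([.541,-.0292,.185],-105.3)
E
```

```text
0.1087 [[275.2 206. ]]
0.0687 [[275.3 225.7]]
0.0087 [[275.4 271.8]]
[[275.2 200.7]]
clock: 17.62
position: [0.5414, -0.0276, 0.2427]
ee_rot: [0.429, -0.429, 0.562, -0.562]
contact_force: [-0.1, 0.4, -0.5]
width: 0.0191
t 17.62 p [ 0.5414 -0.0276  0.2427] heading x -105.23 ydir [ 0.  0. -1.] w 0.0191 F [-0.1  0.4 -0.5] q [-0.18  0.22  1.55  0.    1.37  0.09]
shift [ 0.14  5.78 -0.02] rot [-0.    0.01 -0.  ] rows>= 0.9
```

View pics/w10c.png

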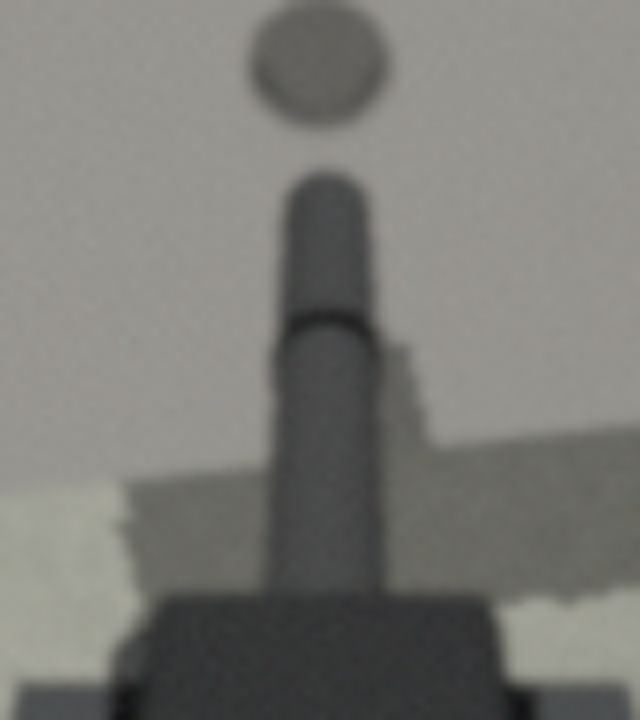

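View pics/w11.png

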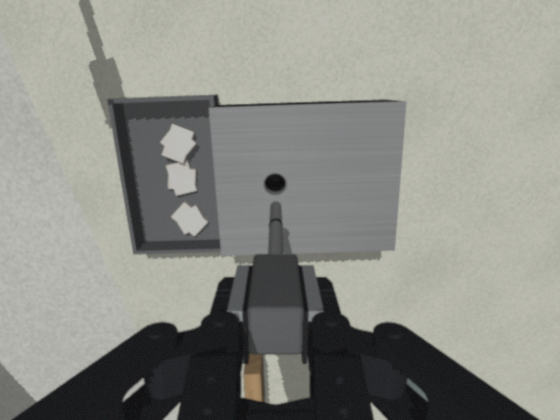

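View pics/s11c.png

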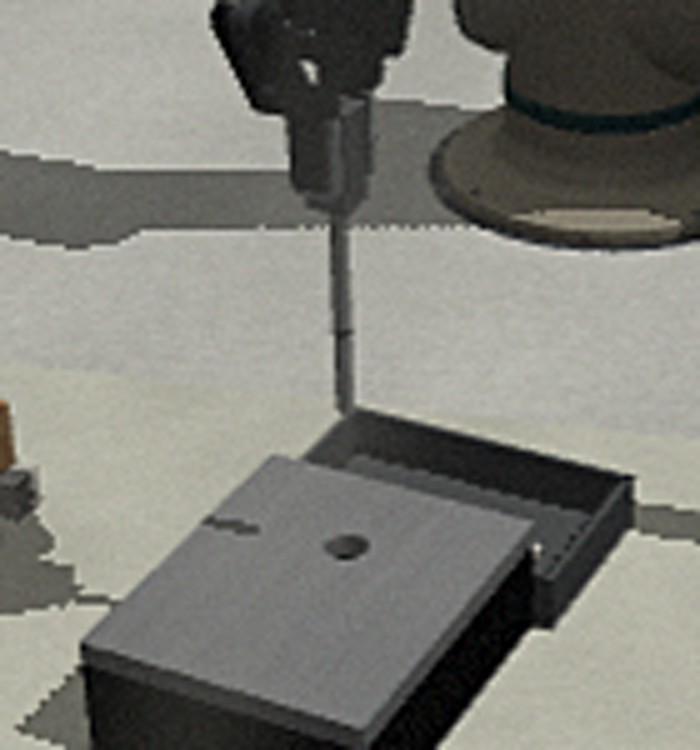

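```bash
python3 - <<'E'
from h import *
for tag,b in (('w11',(245,155,305,215)),('w6',(345,225,415,285))):
    c,i,s=load(tag); x0,y0,x1,y1=b; crop(i,*b,9,tag+'b')
    g=cv2.GaussianBlur(cv2.cvtColor(i,cv2.COLOR_BGR2GRAY),(3,3),0)
    X=[cellpt(-30+10*np.cos(a),10*np.sin(a)) for a in np.linspace(0,2*np.pi,24)]
    X=[[*x,.06] for x in X]; p=proj(c,X)
    big=cv2.resize(i[y0:y1,x0:x1],None,fx=9,fy=9,interpolation=cv2.INTER_CUBIC)
    for u,v in p: cv2.circle(big,(int((u-x0+.5)*9),int((v-y0+.5)*9)),2,(0,0,255),-1)
    cv2.imwrite(f'pics/{tag}o.png',big)
E
```

```text
(no output)
```

View pics/w11o.png

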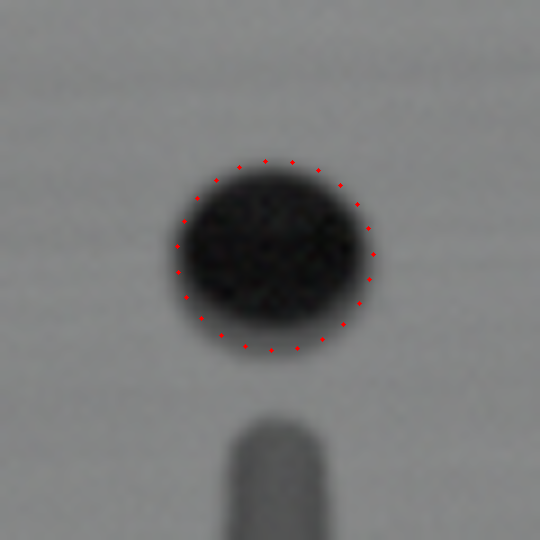

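View pics/w6o.png

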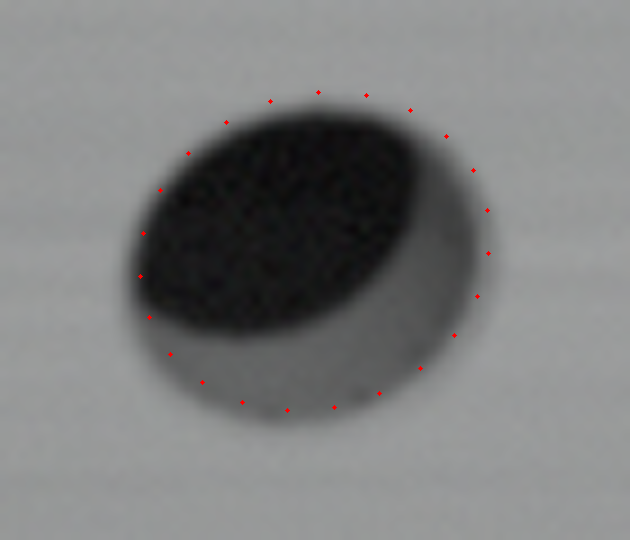

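```bash
python3 -m jog '[255,0.16,2,-0.09,0,0,0, 255,0.16,4.5,-0.09,0,0,0, 255,0.16,6.3,-0.09,0,0,0, 255,0.16,6.3,-0.09,0,0,0, 255,0.16,6.3,-0.09,0,0,0, 255,0.16,6.3,-0.09,0,0,0]'
cat >> h.py <<'E'
def overlay(tag,b,f,bore_off=(0,0),tip_off=(0,0)):
    """red: bore rim by model; tip expected green"""
    c,i,s=load(tag); x0,y0,x1,y1=b
    W=q2R(s['ee_rot']); T=lambda a:s['position']+W@np.array(a)
    X=[[*cellpt(-30+10*np.cos(a),10*np.sin(a)),.06] for a in np.linspace(0,2*np.pi,24)]
    big=cv2.resize(i[y0:y1,x0:x1],None,fx=f,fy=f,interpolation=cv2.INTER_CUBIC)
    for P,col in ((X,(0,0,255)),([T([.004*np.cos(a),.1087,.004*np.sin(a)]) for a in np.linspace(0,6.28,16)],(0,255,0))):
        for u,v in proj(c,P): cv2.circle(big,(int((u-x0+.5)*f),int((v-y0+.5)*f)),2,col,-1)
    cv2.imwrite(f'pics/{tag}o.png',big)
E
python3 - <<'E'
from h import *
c,i,s=snap('wrist','w12'); show(s); snap('scene','s12'); snap('top','t12')
overlay('w12',(240,160,310,240),8); overlay('s12',(225,170,295,230),9); overlay('t12',(270,180,330,230),10)
E
```

```text
clock: 18.48
position: [0.5411, -0.0301, 0.1807]
ee_rot: [-0.429, 0.428, -0.562, 0.563]
contact_force: [-0.3, 0.2, -0.1]
width: 0.0193
t 18.48 p [ 0.5411 -0.0301  0.1807] heading x -105.32 ydir [ 0.002 -0.    -1.   ] w 0.0193 F [-0.3  0.2 -0.1] q [-0.18  0.26  1.66  0.    1.22  0.08]
```

View pics/w12o.png

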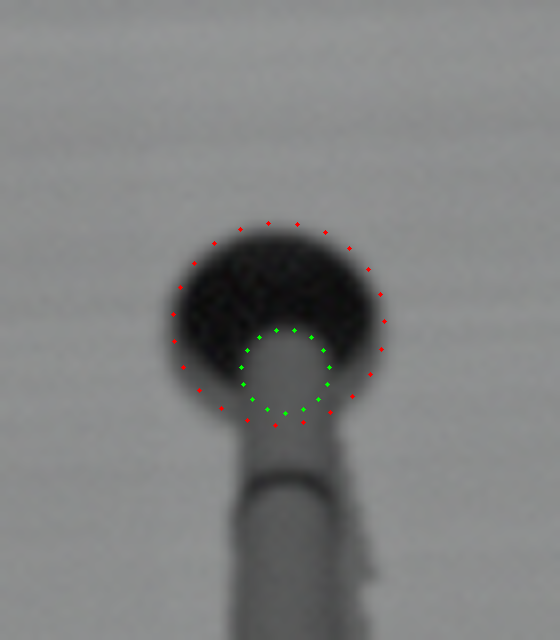

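View pics/s12o.png

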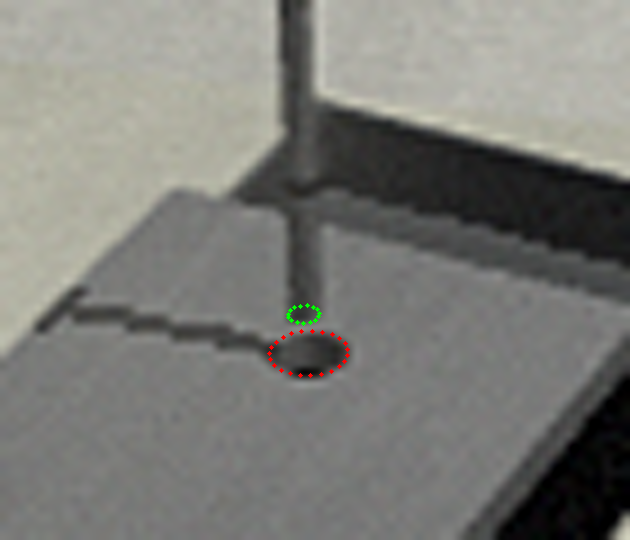

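View pics/t12o.png

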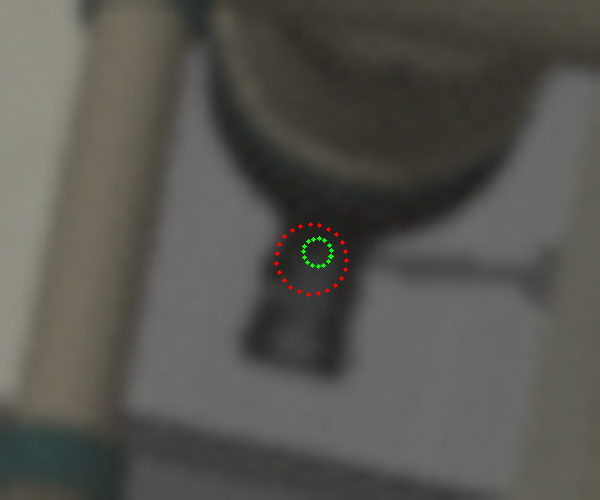

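The scene overlay puts the bore rim where modelled and the tip just above it. The wrist view shows the tip about 0.8 mm too far to the right. I'll correct and lower just into the mouth.

```bash
python3 -m jog '[255,-0.06,0,-0.07,0,0,0, 255,-0.06,0,-0.07,0,0,0, 255,-0.06,0.6,-0.07,0,0,0, 255,-0.06,1.2,-0.07,0,0,0, 255,-0.06,1.5,-0.07,0,0,0, 255,-0.06,1.5,-0.07,0,0,0, 255,-0.06,1.5,-0.07,0,0,0]'
python3 - <<'E'
from h import *
c,i,s=snap('wrist','w13'); show(s); snap('scene','s13')
overlay('w13',(240,160,310,240),8); overlay('s13',(225,170,295,230),9)
E
```

```text
clock: 19.5
position: [0.54, -0.0293, 0.1647]
ee_rot: [-0.429, 0.429, -0.562, 0.562]
contact_force: [-0.6, -1.3, -0.7]
width: 0.0196
t 19.5 p [ 0.54   -0.0293  0.1647] heading x -105.33 ydir [ 0.  0. -1.] w 0.0196 F [-0.6 -1.3 -0.7] q [-0.18  0.27  1.69  0.    1.19  0.08]
```

View pics/w13o.png

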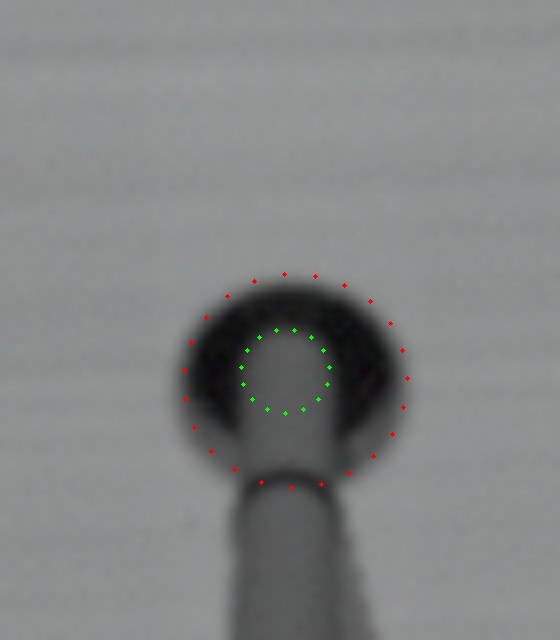

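View pics/s13o.png

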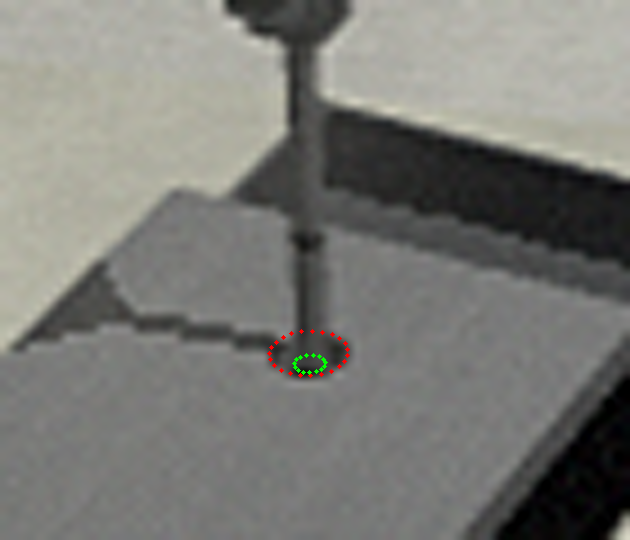

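The tip is inside the mouth and nearly central, with rim columns 181–401 and the tip at 286. I'll lower with a 0.4 mm correction.

```bash
python3 -m jog '[255,0,0,0.04,0,0,0, 255,0,0.6,0.04,0,0,0, 255,0,1.2,0.04,0,0,0, 255,0,1.8,0.04,0,0,0, 255,0,2.4,0.04,0,0,0, 255,0,3.0,0.04,0,0,0, 255,0,3.0,0.04,0,0,0, 255,0,3.0,0.04,0,0,0]'
python3 - <<'E'
from h import *
c,i,s=snap('wrist','w14'); show(s); snap('scene','s14')
overlay('w14',(240,160,310,260),6); overlay('s14',(225,170,295,230),9)
crop(c and i,235,180,315,270,7,'w14c')
E
```

```text
clock: 20.6
position: [0.5403, -0.0294, 0.1347]
ee_rot: [-0.429, 0.429, -0.562, 0.562]
contact_force: [0.0, 0.3, -0.2]
width: 0.0192
t 20.6 p [ 0.5403 -0.0294  0.1347] heading x -105.33 ydir [ 0.  0. -1.] w 0.0192 F [ 0.   0.3 -0.2] q [-0.18  0.3   1.73  0.    1.11  0.08]
```

View pics/w14c.png

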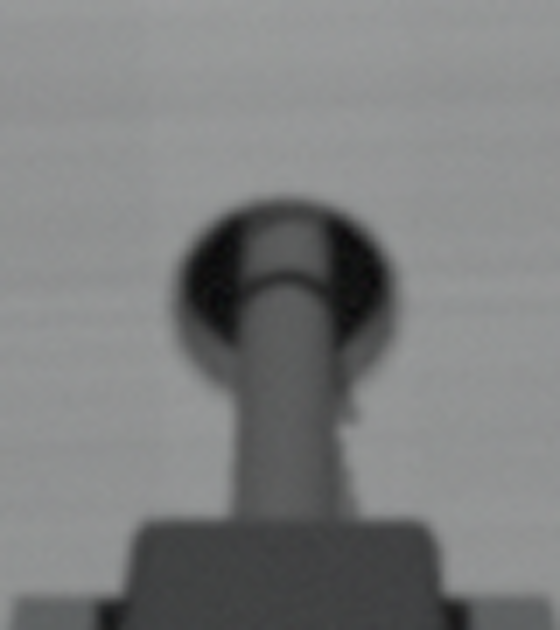

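View pics/s14o.png

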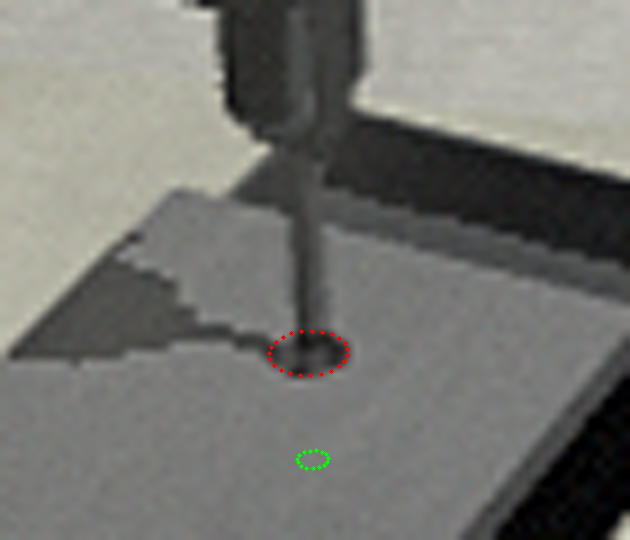

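```bash
python3 - <<'E'
from h import *
from scipy.optimize import brentq
for tag in('w10','w11','w12','w13','w14'):
    c,i,s=load(tag); g=cv2.cvtColor(i,cv2.COLOR_BGR2GRAY).astype(float)
    col=g[212:228,274:278].mean(1); k=int(col.argmin()); k=min(max(k,1),14)
    a,b,d=col[k-1],col[k],col[k+1]; r=212+k+.5*(a-d)/(a-2*b+d)
    W=q2R(s['ee_rot']); f=lambda y:proj(c,s['position']+W@np.array([-.004+.0003,y,0]))[0,1]-r
    y=brentq(f,.03,.12); print(tag,'row',round(r,2),'ring y',round(y,4),'TCPz',round(s['position'][2],4),'ring z',round(s['position'][2]-y,4))
for tag,rows,cx in(('s11',None,None),('s12',None,None),('s13',None,None)):
    c,i,s=load(tag); W=q2R(s['ee_rot']); p=[proj(c,s['position']+W@np.array([0,y,0]))[0] for y in np.arange(.055,.085,.001)]
    g=cv2.cvtColor(i,cv2.COLOR_BGR2GRAY).astype(float); g=cv2.GaussianBlur(g,(3,3),0)
    v=[g[int(round(q[1])),int(round(q[0]))] for q in p]
    val=[cv2.getRectSubPix(g.astype(np.float32),(1,1),(float(q[0]),float(q[1])))[0,0] for q in p]
    print(tag,np.round(val).astype(int), 'min at y', .055+.001*int(np.argmin(val)))
E
```

```text
w10 row 219.2 ring y 0.0704 TCPz 0.2711 ring z 0.2007
w11 row 219.13 ring y 0.0705 TCPz 0.2427 ring z 0.1723
w12 row 219.21 ring y 0.0703 TCPz 0.1807 ring z 0.1104
w13 row 219.16 ring y 0.0704 TCPz 0.1647 ring z 0.0942
w14 row 219.16 ring y 0.0704 TCPz 0.1347 ring z 0.0643
s11 [73 74 75 75 76 76 77 77 77 77 77 75 73 70 65 61 60 61 62 66 70 72 73 74
 74 74 73 73 72 71 70] min at y 0.07100000000000001
s12 [76 76 76 75 74 74 74 74 74 75 74 72 70 66 61 57 56 55 58 62 66 68 70 71
 71 70 70 70 70 71 71] min at y 0.07200000000000001
s13 [72 72 71 71 70 70 70 70 70 71 71 69 66 63 58 53 50 51 51 56 60 65 67 68
 69 68 68 67 67 67 67] min at y 0.07100000000000001
```

The wrist and scene views agree that the ring is 70.5–71 mm below the TCP, so it needs 4 mm more.

```bash
python3 -m jog '[255,0,0.2,0.02,0,0,0, 255,0,0.39,0.02,0,0,0, 255,0,0.39,0.02,0,0,0, 255,0,0.39,0.02,0,0,0, 255,0,0.39,0.02,0,0,0]'
python3 - <<'E'
from h import *
P=[]
for k in range(4):
    c,i,s=snap('wrist','w15'); P.append([*s['position'],*q2R(s['ee_rot'])[:,1]])
print(np.mean(P,0).round(4),np.std(P,0).round(4)); show(s); 
crop(i,235,180,315,270,7,'w15c'); c,i,s=snap('scene','s15'); crop(i,225,140,305,230,7,'s15c')
c,i,s=load('w15'); W=q2R(s['ee_rot'])
E
```

```text
clock: 21.32
position: [0.5405, -0.0295, 0.1307]
ee_rot: [-0.429, 0.429, -0.562, 0.562]
contact_force: [-0.4, -0.9, 0.1]
width: 0.0194
[ 5.404e-01 -2.950e-02  1.307e-01  1.000e-04  1.000e-04 -1.000e+00] [0. 0. 0. 0. 0. 0.]
t 21.48 p [ 0.5404 -0.0295  0.1307] heading x -105.33 ydir [ 0.  0. -1.] w 0.0191 F [ 0.7 -0.8 -0.3] q [-0.18  0.3   1.73  0.    1.11  0.08]
```

View pics/w15c.png

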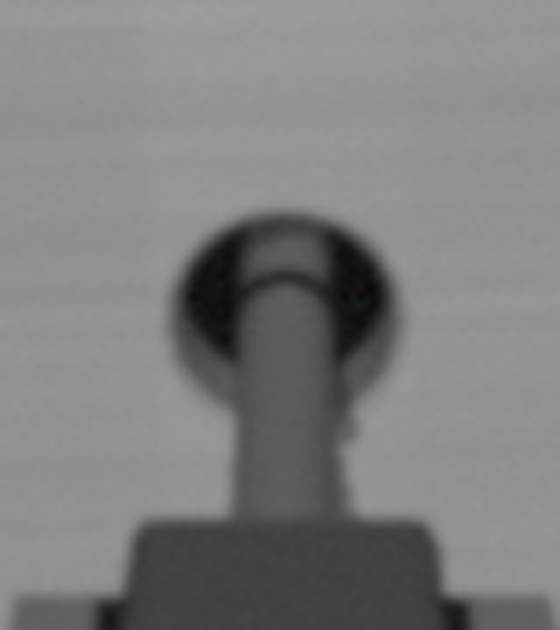

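View pics/s15c.png

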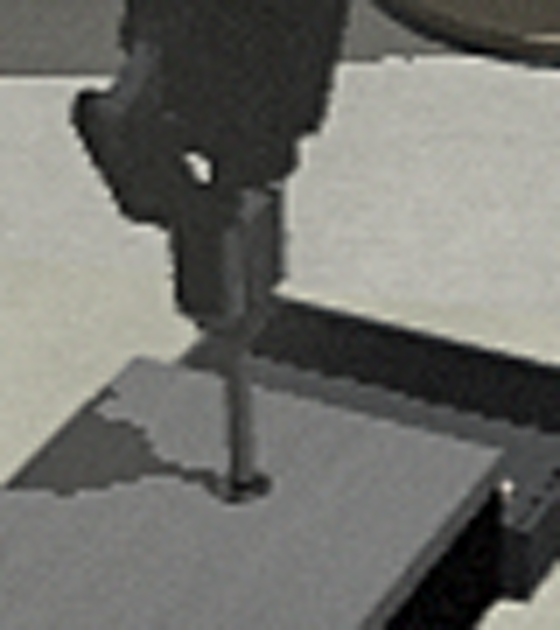

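Now a numeric rim fit to check the centring.

```bash
python3 - <<'E'
from h import *
from scipy.optimize import least_squares
for tag in('w11','w13','w14','w15'):
    c,i,s=load(tag); g=cv2.GaussianBlur(cv2.cvtColor(i,cv2.COLOR_BGR2GRAY),(0,0),.8).astype(np.float32); W=q2R(s['ee_rot'])
    # sample along radial lines in plate plane around model centre: outermost strongest bright->dark going inward
    b0=cellpt(-30,0); pts=[]
    for a in np.deg2rad(np.arange(0,360,6)):
        rr=np.arange(7.5,13,.1); X=[[*(b0+r/1000*np.array([np.cos(a),np.sin(a)])),.06] for r in rr]
        uv=proj(c,X); v=np.array([cv2.getRectSubPix(g,(1,1),(float(u),float(w)))[0,0] for u,w in uv])
        d=np.gradient(v); k=int(d.argmax())
        tl=W.T@(np.array(X[k])-s['position'])
        if d[k]>.8 and 2<k<len(rr)-3 and not(tl[0]>.004 and abs(tl[2])<.008 and tag!='w11'): pts.append(np.array(X[k])[:2])
    pts=np.array(pts)
    f=least_squares(lambda p:np.linalg.norm(pts-p[:2],axis=1)-p[2],[*b0,.01],loss='soft_l1',f_scale=.0003)
    m=f.x; tl=W.T@(np.array([m[0],m[1],.06])-s['position'])
    print(tag,len(pts),'bore',m.round(4),'vs model mm',((m[:2]-b0)*1e3).round(2),'in tool(mm)',(tl*1e3).round(2))
    # stem side edges at ring: column centre
    row=219.2
    for ro in(205,225,240):
        l=g[ro,255:296]; d=np.gradient(l); 
# stem axis in tool frame from w10: ring back edge & tip back edge
c,i,s=load('w11'); W=q2R(s['ee_rot']); o,v=ray(c,(275.6,201.0))
vt=W.T@v; ot=W.T@(o-s['position']); y=.1108; print('tip back edge tool x at y=.1108:',((ot+vt*(y-ot[1])/vt[1])*1e3).round(2))
E
```

```text
w11 51 bore [ 0.5406 -0.029   0.009 ] vs model mm [-0.37  0.26] in tool(mm) [  1.57 182.73  -0.45]
w13 44 bore [ 0.5404 -0.0299  0.0098] vs model mm [-0.6  -0.72] in tool(mm) [  0.54 104.67   0.5 ]
w14 43 bore [ 0.5403 -0.0298  0.01  ] vs model mm [-0.67 -0.63] in tool(mm) [4.400e-01 7.469e+01 4.000e-02]
w15 43 bore [ 0.5403 -0.0298  0.0099] vs model mm [-0.64 -0.55] in tool(mm) [ 3.300e-01  7.073e+01 -4.000e-02]
tip back edge tool x at y=.1108: [ -3.12 110.8    0.3 ]
```

```bash
python3 -m jog '[255,0,0,0,0,0,0, 255,0,0,0,0,0,0, 255,0,0,0,0,0,0, 255,0,0,0,0,0,0]'; python3 - <<'E'
from h import *
c,i,s=snap('scene','s16'); show(s); snap('wrist','w16')
E
```

```text
clock: 22.08
position: [0.5404, -0.0295, 0.1307]
ee_rot: [0.429, -0.429, 0.562, -0.562]
contact_force: [-0.4, -0.8, -0.9]
width: 0.0196
t 22.07 p [ 0.5404 -0.0295  0.1307] heading x -105.33 ydir [ 0.  0. -1.] w 0.0196 F [-0.4 -0.8 -0.9] q [-0.18  0.3   1.73  0.    1.11  0.08]
```

View pics/s16.png

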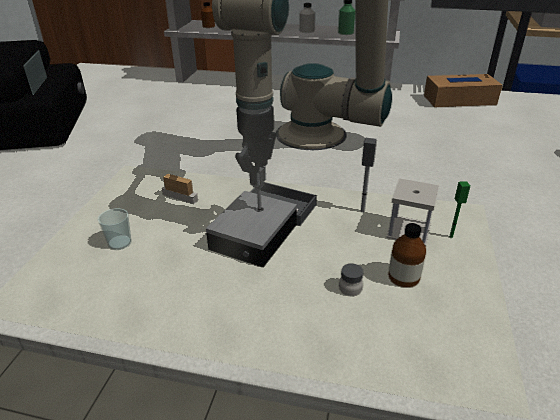

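View pics/w16.png

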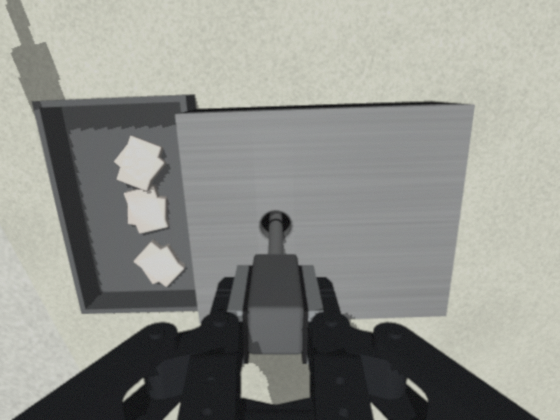

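The chips are in the tray at (140,163), (147,212) and (160,265). The probe is central in the bore at (275,223), the scraper stands on the bench at scene (178,187), and the other objects haven't moved. I'm handing in.

```bash
python3 -c "
from rig import *
print(sign_off())"
```

```text
the job is handed in; nothing more can be done
None
```

I wiped all three chips into the tray in one pass with the scraper and stood the scraper back on the bench. I then took the small grey probe from the rack and lowered it into the bore, where the arm still holds it. I handed in at about 22 s of the 72 s allowed.

**Last checks:**
- **Chips:** the wrist picture shows all three lying in the tray and the plate clear.
- **Contact:** the force readings stayed at noise level (about 1 N) while the probe went in, so I saw no sign of it touching the plate or bore.
- **Centring:** the rim fit puts the stem about 0.5 mm or less from the bore centre, with 6 mm of clearance all round. The measured tool axis is vertical and the pose is steady.
- **Ring height:** measured off the pictures, the ring is level with the plate to about 1 mm.
- **Other objects:** the bottle, beaker and pot look unmoved.

**Disagreements:**
- **Ring distance:** my first estimate of the ring's distance below the TCP, from the pose at the grasp, was 68.7 mm. The wrist and scene pictures gave 70.4 to 72 mm, so I used 70.8 mm.
- **Bore position:** the position from the plate corners and the direct rim fit differ by about 0.8 mm. I went by the direct view.

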